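# Free the seized bleed knob on the taller casting

## Robot

A 6-joint arm with a two-finger parallel gripper is mounted at the origin on the work surface. World frame = base frame: x ahead of the robot, y to its left, z up, the work surface at z = 0. Lengths are in mm, angles in rad, forces in N, time in s.
With the tool pointing down it reaches from about 350 to 875 mm from the base axis. Payload 4.2 kg.
Tool frame: the origin (TCP) lies at the very end of the fingers, on their centre line; the grasp point (between the pads) lies 19 mm behind it; y points along the fingers, z is the direction in which the jaws open and shut, and the axes are right-handed (so a half turn about y gives the same grasp; the last joint's range is limited). The gripper opens to 85 mm and grips with 20 to 120 N. Pads are 22 mm wide; open, the fingers measure 114 mm over their backs; the gripper's body (76 mm by 85 mm) begins 54 mm behind the grasp point. The pads swing forward as they close: fully open they stand 13 mm farther back than shut.
Start: joints at [-0.974, 0.385, 0.008, 0, -1.194, -0.259], TCP at [207.147, -589.652, 231.312] pointing down, gripper open.
Joint ranges: [-3.14, 3.14], [-1.21, 2.06], [-1.07, 1.41], [-3.16, 2.05], [-2.99, -0.16], [-3.1, 3.1]. Speed limits (rad/s): [2.79, 2.79, 3.14, 3.14, 3.14, 3.14].

## Interface

Orientations are given as a unit quaternion [x, y, z, w].
In Python, from bench import arm gives the robot as it stands.
- The arm moves only by the shell command python3 -m creep 'ROWS'. ROWS is JSON, a list of rows, each an object with "delta_pos": the shift along the tool's x, y, z in mm, a list of three; "rot": the turn, a rotation vector about the tool's x, y, z in rad, a list of three; "jaw": the finger opening in mm, from 0 to 85.4. A call has exactly 10 rows; each row shifts and turns the commanded pose from where the row before left it, along the tool's axes as they then stand; what a row does not reach is not made up. A row lasts 1/12 s, in which the tool goes at most 41.7 mm and 7.16 degrees, less where a joint would pass 70% of its speed; a pose out of reach is approached as far as the arm can. A call is refused whole if a number of a shift passes 41.7 or a number of a turn 0.125, either way. A call with a gripper value outside its range is refused whole. The fingers move at their own pace and stop on an object; the grip force is fixed at half the most. Time passes only in rows, so rows that do not move let the fingers close, or fill a call up. It gives the time, the measured TCP pose, the force and the opening at its end, in the units of the state.
- arm.read_state(): the state, without advancing time (a new reading comes with each control period).
- arm.get_image(name): name is "scene" or "top" or "wrist"; returns the picture (480x640x3 uint8, red, green, blue); there is no depth.
- arm.calibration(name): a dict with "intrinsics" (3x3 intrinsics, pixels), "dist_coeffs" ([k1, k2, p1, p2, k3] as OpenCV has them; the pictures are not rectified), "R" (3x3) and "t" (3): a world point X has camera coordinates R X + t. Camera axes: x right, y down, z forward; pixel columns grow to the right and rows downward; lengths in mm; the calibration is good to about 2 mm. A picture is of the moment at which its call begins: read the wrist's pose just before it. calibration takes no time and is no camera call; for the wrist camera it gives the pose at the moment of the call.
- arm.job_done(): hands the job in, once; it reports no verdict.
Trained networks look in the newest picture that a camera, given by its name, has taken for a name from the list of things; names that differ only in an ending like _2 or _b are one class to them, and where a whole thing is asked for, a point or a joint stands for the part that bears it (a point fixed in the world has none). Each returns a list of dicts, best first, with "p" (0 to 1); they miss things now and then, are a little off and sometimes report something else, mostly with a low value. They report only what shows in the picture. A call takes as long as a camera call. They do not tell look-alikes from the thing itself.
- arm.find_in(camera, target): "location" ([column, row] in pixels, amid what is visible of it).
- arm.masks_of(camera, target): "pixels" (480x640 bool, what is visible of it) and "location" ([column, row] in pixels, amid what is visible of it).
The state is a dict: "clock": time; "joints": joint angles; "joint_vel": joint speeds; "joint_efforts": joint torques, N m; "position": TCP position; "ee_rot": TCP orientation; "contact_force": force on the tool from outside, world axes, zero at the start; "wrist_torque": the same for the moment, N m; "gripper_width": finger opening in mm.
Only numpy, scipy, OpenCV 4.12 (cv2) and the standard library are available. Lean on these libraries where they do the work, as an engineer would, in place of code of your own. Each camera call takes 0.05 s, during which the arm holds its last target. There are 200 camera calls.

## Task

The wing knob on top of the taller of the two cast housings is seized. Take hold of it and rock it back and forth in small arcs, about 15 degrees to each side of where it stands, anticlockwise first, two or three swings each way, until it breaks free; then turn it anticlockwise (seen from above) to about 60 degrees past where it stood at first, and let go. Leave the knob on the shorter housing as it is.

Things in the scene. Friction and masses are not known exactly. Their poses are not given: they have to be found in the camera images.
- bleed_grip (a point): Mid-bar of the seized dark wing knob on the TALLER round cast housing (fixed, 130 mm high, flat top 132 mm across, stub on its side). Knob axis: vertical through this point. Upright bar 60 mm long (point x), 14 mm thick (y, the width to grip), 20 to 52 mm above the housing's top; this point is 36 mm above that top, 166 mm above the bench. Hub below: 34 mm across. z up; turns with the knob.
- bleed (a joint): Angle of the seized knob, rad, growing anticlockwise from above; starts within 0.08 of 0. Stiff (0.15 N m). While seized it stops dead at 0.4 either way. To free it, swing past +0.14, then -0.14, then +0.14, then -0.14 (swings of 0.2 to 0.35 about 0 are right; extra ones do no harm); then it turns on, up to 2.0.
- spare_grip (a point): The same point on the like wing knob of the SHORTER cast housing (80 mm high, else the same; this point is 116 mm above the bench). Not to be turned.
- spare (a joint): Angle of the shorter housing's knob in rad, growing anticlockwise; it starts within 0.1 of 0, turns easily, and is to be left alone.
Mind the look-alikes: they are no part of the job. Leave any blue or green look-alike of the part that bears bleed_grip alone.

How it is judged:
By the outcome, as a careful person would: the job done as asked, in the order asked, and still so for the second after the job is handed in, with the robot touching nothing.
It also fails if it takes over 43 s, if anything falls off the work surface, if the arm or the gripper's body presses on something with over 40 N, if the wrist force passes 120 N, or if a joint passes its speed limit or range.

## Working session

There is one attempt and no reset: what is moved stays moved. The work goes in short steps, Python scripts to look and compute and a shell command to move; the robot and the scene stay as the last step left them, time stands still between calls to the robot, and variables do not carry over. Pictures are saved under pics/ and viewed, about 8 in all and at most 12, crops included, and the job is handed in when it is done.

```bash
mkdir -p pics
cat > h.py <<'E'
import numpy as np, cv2
from bench import arm
from scipy.spatial.transform import Rotation as R
def save(n,f,crop=None,s=1):
    im=arm.get_image(n)
    if crop: a,b,c,d=crop; im=im[b:d,a:c]
    if s!=1: im=cv2.resize(im,None,fx=s,fy=s,interpolation=cv2.INTER_CUBIC)
    cv2.imwrite('pics/'+f,im[:,:,::-1]); 
def ray(cal,px):
    K=np.array(cal['intrinsics']);Rm=np.array(cal['R']);t=np.array(cal['t'])
    u=cv2.undistortPoints(np.array([[px]],float),K,np.array(cal['dist_coeffs'])).ravel()
    d=Rm.T@np.array([u[0],u[1],1]); return -Rm.T@t, d/np.linalg.norm(d)
def atz(cal,px,z):
    o,d=ray(cal,px); return o+d*(z-o[2])/d[2]
def tri(rs):
    A=0;b=0
    for o,d in rs:
        P=np.eye(3)-np.outer(d,d);A=A+P;b=b+P@o
    X=np.linalg.solve(A,b); return X,[np.linalg.norm((np.eye(3)-np.outer(d,d))@(X-o)) for o,d in rs]
def proj(cal,X):
    return cv2.projectPoints(np.array([X],float),cv2.Rodrigues(np.array(cal['R']))[0],np.array(cal['t'],float),np.array(cal['intrinsics']),np.array(cal['dist_coeffs']))[0].ravel()
E
python3 - <<'E'
from h import *
a=arm.get_image('scene');b=arm.get_image('top')
for n in('scene','top'):
    for t in('bleed_grip','bleed','spare_grip'):
        print(n,t,[(np.round(d['location']),round(d['p'],2)) for d in arm.find_in(n,t)])
s=np.vstack([a,b]); cv2.imwrite('pics/a.png',a[:,:,::-1]);cv2.imwrite('pics/b.png',b[:,:,::-1])
s=arm.read_state();print(s)
print(R.from_quat(s['ee_rot']).as_matrix().round(2))
E
```

```text
scene bleed_grip [(array([297., 160.]), 0.91), (array([402., 156.]), 0.67), (array([303.,  65.]), 0.6)]
scene bleed [(array([294., 161.]), 0.98), (array([403., 158.]), 0.94), (array([300.,  66.]), 0.82)]
scene spare_grip [(array([232., 398.]), 0.57)]
top bleed_grip [(array([414., 330.]), 0.79), (array([403., 210.]), 0.68), (array([527., 205.]), 0.62)]
top bleed [(array([527., 204.]), 0.97), (array([416., 328.]), 0.75), (array([407., 209.]), 0.7)]
top spare_grip [(array([153., 164.]), 0.84)]
{'clock': 0.4, 'joints': array([-9.74441623e-01,  3.84821969e-01,  7.71794756e-03, -4.89621209e-05,
       -1.19399445e+00, -2.58587035e-01]), 'joint_vel': array([-0.00061475, -0.00040937,  0.00295703,  0.00047889, -0.0018829 ,
       -0.00042437]), 'joint_efforts': array([ 6.14417991e-05, -3.91587138e+01,  1.88326764e+01,  4.18456972e+00,
       -1.53782930e-03,  4.34419604e-06]), 'position': array([ 207.09187969, -589.59063584,  231.15972218]), 'ee_rot': array([-0.69694394, -0.11881612,  0.1188754 ,  0.69715171]), 'contact_force': array([ 0.4031797 , -0.13205493, -0.50765981]), 'wrist_torque': array([ 0.00386468, -0.01853907,  0.07073186]), 'gripper_width': 85.3200948592669}
[[ 0.94 -0.   -0.33]
 [ 0.33  0.    0.94]
 [-0.   -1.    0.  ]]
```

View pics/a.png

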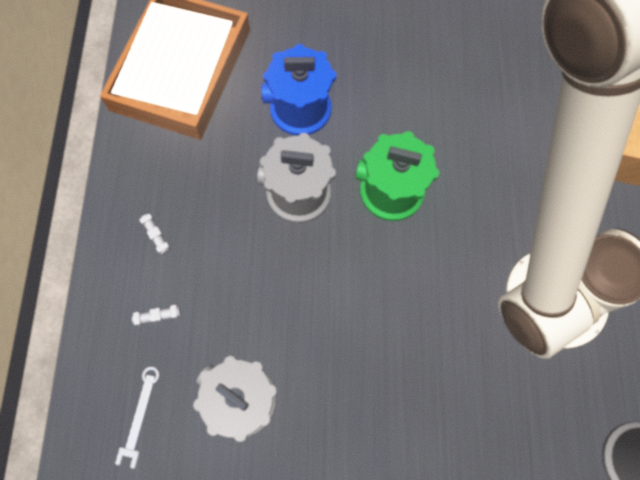

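View pics/b.png

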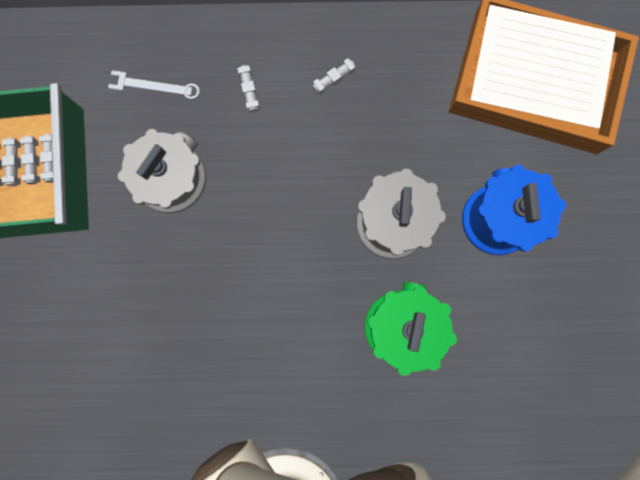

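The scene view shows grey housings with knobs at (297,158) and (232,397), plus a blue one at (300,64) and a green one at (404,156). In the top view they are grey (405,206) and (152,161), blue (531,203) and green (416,331). The target is one of the two grey ones, so I'll triangulate both for height.

Run:
```python
from h import *
cs,ct=arm.calibration('scene'),arm.calibration('top')
arm.get_image('scene')
ms=arm.masks_of('scene','bleed_grip');mt=None
print([(np.round(m['location']),m['pixels'].sum()) for m in ms])
arm.get_image('top')
mt=arm.masks_of('top','bleed_grip')
print([(np.round(m['location']),m['pixels'].sum()) for m in mt])
for n,a,b in(('g1',(297,158),(405,206)),('g2',(232,397),(152,161)),('blue',(300,64),(531,203)),('green',(404,156),(416,331))):
    X,e=tri([ray(cs,a),ray(ct,b)]);print(n,X.round(1),np.round(e,1),'reach',np.hypot(*X[:2]).round())
# dark bar in top view of g1: ends
im=arm.get_image('top');
g=im.max(2);x0,y0=385,175
sub=g[y0:y0+65,x0:x0+45]
_,lab,st,c=cv2.connectedComponentsWithStats((sub<75).astype(np.uint8))
for i in range(1,len(st)):
    if st[i][4]>80:
        p=np.argwhere(lab==i)[:,::-1]+[x0,y0];print(st[i],cv2.minAreaRect(p.astype(np.float32)))
cr=lambda i,a,b,c,d:cv2.resize(i[b:d,a:c],(390,390),interpolation=cv2.INTER_CUBIC)
s=arm.get_image('scene')
cv2.imwrite('pics/c.png',np.hstack([cr(s,247,120,347,220),cr(im,355,160,455,260)])[:,:,::-1])
# nominal directions
for z in (166,182):
  print(atz(ct,(405,206),z).round(1))
print('top cam',-(np.array(ct['R']).T@ct['t']))
```

```text
[(array([296., 159.]), np.int64(508)), (array([303.,  68.]), np.int64(574)), (array([404., 157.]), np.int64(612))]
[(array([414., 331.]), np.int64(608)), (array([402., 212.]), np.int64(563)), (array([532., 204.]), np.int64(728))]
g1 [ 521.2 -207.1  169.5] [0.6 0.6] reach 561.0
g2 [616.6 214.4 112.6] [1.6 1.6] reach 653.0
blue [ 523.3 -408.1  167.9] [0.4 0.4] reach 664.0
green [ 325.5 -217.6  169.3] [0.5 0.5] reach 392.0
[13 16 10 35 81] ((400.9044189453125, 208.46900939941406), (34.215545654296875, 7.40038537979126), 81.38435363769531)
[ 522.4 -207.9  166. ]
[ 519.4 -205.3  182. ]
top cam [368.49565373 -77.17556552 981.05296952]
```

View pics/c.png

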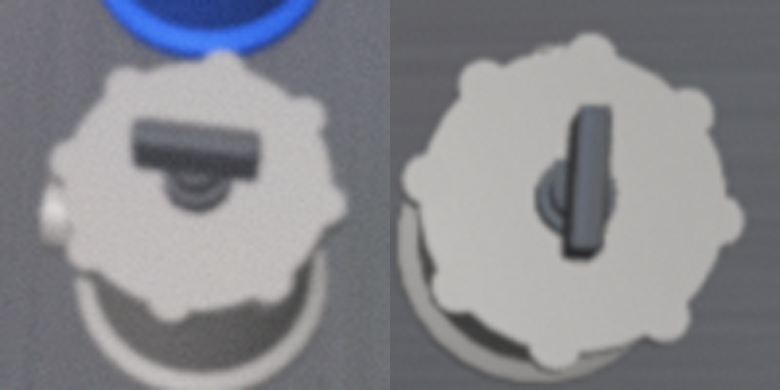

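Grey knob 1 triangulates to z=169 (taller) and grey 2 to 113, so the target is the grey one at scene (297,158) / top (405,206). The crop shows a dark bar on a grey housing, with its top face running from about (408,187) to (405,224) in the top view. Next I'll work out the bar axis and plan the move.

```bash
cat >> h.py <<'E'
def plan(P,zdir_deg,n=10):
    s=arm.read_state();M=R.from_quat(s['ee_rot']).as_matrix()
    p=np.array(s['position']);zc=np.degrees(np.arctan2(M[1,2],M[0,2]))
    rv=(zdir_deg-zc+90)%180-90
    print('clock',s['clock'],'pos',p.round(1),'zdir',round(zc,2),'tilt',M[:,1].round(3),'joints',np.round(s['joints'],2),'f',np.round(s['contact_force'],1),'w',round(s['gripper_width'],1))
    print('tool shift (now)',(M.T@(np.array(P)-p)).round(1),'rot y',round(-np.radians(rv),4))
E
python3 - <<'E'
from h import *
ct=arm.calibration('top')
a=atz(ct,(408.1,187.4),182);b=atz(ct,(405.3,223.8),182)
print(a,b,(a+b)/2,np.linalg.norm(a-b),np.degrees(np.arctan2(*(a-b)[1::-1])))
cs=arm.calibration('scene')
# scene crop: top face ends (135,128)->(258,142) /3.9
a=atz(cs,(247+135/3.9,120+129/3.9),182);b=atz(cs,(247+258/3.9,120+143/3.9),182)
print(a,b,(a+b)/2,np.linalg.norm(a-b),np.degrees(np.arctan2(*(a-b)[1::-1])))
plan([521,-206,230],86)
E
```

```text
[ 548.86281299 -211.20264231  182.        ] [ 491.36540382 -204.84452243  182.        ] [ 520.11410841 -208.02358237  182.        ] 57.84788457648024 -6.310186178359572
[ 548.33427352 -209.57743906  182.        ] [ 491.09377391 -204.36057018  182.        ] [ 519.71402371 -206.96900462  182.        ] 57.4777393137439 -5.207520269603562
clock 0.7 pos [ 207.1 -589.7  231.3] zdir 109.35 tilt [ 0. -0. -1.] joints [-0.97  0.38  0.01 -0.   -1.19 -0.26] f [-0.9 -0.2 -0.2] w 84.9
tool shift (now) [423.3   1.3 258. ] rot y 0.4076
```

```bash
python3 -m creep '[{"delta_pos":[34,0,21],"rot":[0,0,0],"jaw":85},{"delta_pos":[34,0,21],"rot":[0,0,0],"jaw":85},{"delta_pos":[34,0,21],"rot":[0,0,0],"jaw":85},{"delta_pos":[34,0,21],"rot":[0,0,0],"jaw":85},{"delta_pos":[34,0,21],"rot":[0,0,0],"jaw":85},{"delta_pos":[34,0,21],"rot":[0,0,0],"jaw":85},{"delta_pos":[34,0,21],"rot":[0,0,0],"jaw":85},{"delta_pos":[34,0,21],"rot":[0,0,0],"jaw":85},{"delta_pos":[34,0,21],"rot":[0,0,0],"jaw":85},{"delta_pos":[34,0,21],"rot":[0,0,0],"jaw":85}]' && python3 -m creep '[{"delta_pos":[28,0,16],"rot":[0,0,0],"jaw":85},{"delta_pos":[28,0,16],"rot":[0,0,0],"jaw":85},{"delta_pos":[27,0,16],"rot":[0,0,0],"jaw":85},{"delta_pos":[0,0,0],"rot":[0,0.11,0],"jaw":85},{"delta_pos":[0,0,0],"rot":[0,0.11,0],"jaw":85},{"delta_pos":[0,0,0],"rot":[0,0.11,0],"jaw":85},{"delta_pos":[0,0,0],"rot":[0,0.11,0],"jaw":85},{"delta_pos":[0,0,0],"rot":[0,0,0],"jaw":85},{"delta_pos":[0,0,0],"rot":[0,0,0],"jaw":85},{"delta_pos":[0,0,0],"rot":[0,0,0],"jaw":85}]'
python3 - <<'E'
from h import *
plan([520,-207.5,155],84.2)
cw=arm.calibration('wrist')
im=arm.get_image('wrist').copy()
for th in(-5.8,):
    d=np.array([np.cos(np.radians(th)),np.sin(np.radians(th)),0]);n=np.array([-d[1],d[0],0]);c=np.array([520,-207.5,182])
    for a,b in((30,7),(30,-7),(-30,7),(-30,-7)):
        p=proj(cw,c+a*d+b*n);print(p.round(1));cv2.circle(im,tuple(int(v) for v in p.round()),3,(255,0,0),-1)
cv2.imwrite('pics/d.png',im[:,:,::-1])
E
```

```text
clock: 1.53
position: [459.3, -277.1, 231.8]
ee_rot: [0.697, 0.119, -0.119, -0.697]
contact_force: [0.2, -0.4, -0.0]
gripper_width: 84.6
clock: 2.37
position: [520.7, -206.1, 231.4]
ee_rot: [-0.706, 0.035, -0.035, 0.706]
contact_force: [-0.4, 0.1, 0.3]
gripper_width: 85.3
clock 2.3667 pos [ 520.7 -206.1  231.4] zdir 84.27 tilt [ 0.  0. -1.] joints [-0.09  0.27 -0.15 -0.   -1.14 -1.58] f [-0.4  0.1  0.3] w 85.3
tool shift (now) [-0.6 76.4 -1.5] rot y 0.0012
[330.2 319.4]
[303.1 319.4]
[331.2 205.2]
[301.7 205.2]
```

View pics/d.png

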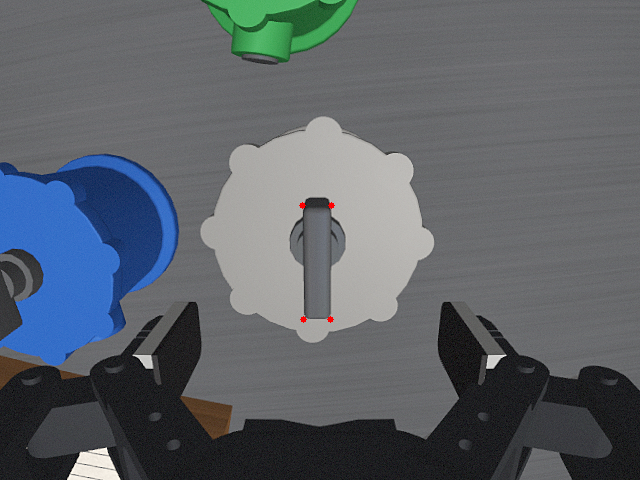

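The wrist view shows the grey housing's bar at columns 304–330, rows 199–318, matching my prediction to 1–2 px and centred between the fingers. I'll descend and close.

```bash
python3 -m creep '[{"delta_pos":[-0.6,15,-1.4],"rot":[0,0,0],"jaw":85},{"delta_pos":[0,15,0],"rot":[0,0,0],"jaw":85},{"delta_pos":[0,15,0],"rot":[0,0,0],"jaw":85},{"delta_pos":[0,15,0],"rot":[0,0,0],"jaw":60},{"delta_pos":[0,10,0],"rot":[0,0,0],"jaw":50},{"delta_pos":[0,7,0],"rot":[0,0,0],"jaw":40},{"delta_pos":[0,0,0],"rot":[0,0,0],"jaw":30},{"delta_pos":[0,0,0],"rot":[0,0,0],"jaw":20},{"delta_pos":[0,0,0],"rot":[0,0,0],"jaw":5},{"delta_pos":[0,0,0],"rot":[0,0,0],"jaw":5}]' && python3 -m creep '[{"delta_pos":[0,0,0],"rot":[0,0,0],"jaw":5},{"delta_pos":[0,0,0],"rot":[0,0,0],"jaw":5},{"delta_pos":[0,0,0],"rot":[0,0,0],"jaw":5},{"delta_pos":[0,0,0],"rot":[0,0,0],"jaw":5},{"delta_pos":[0,0,0],"rot":[0,0,0],"jaw":5},{"delta_pos":[0,0,0],"rot":[0,0,0],"jaw":5},{"delta_pos":[0,0,0],"rot":[0,0,0],"jaw":5},{"delta_pos":[0,0,0],"rot":[0,0,0],"jaw":5},{"delta_pos":[0,0,0],"rot":[0,0,0],"jaw":5},{"delta_pos":[0,0,0],"rot":[0,0,0],"jaw":5}]'
python3 - <<'E'
from h import *
plan([520,-207.5,155],84.2)
save('wrist','e.png')
E
```

```text
clock: 3.25
position: [520.6, -207.4, 155.3]
ee_rot: [0.706, -0.035, 0.037, -0.706]
contact_force: [-0.3, 0.4, 0.8]
gripper_width: 13.0
clock: 4.08
position: [520.6, -207.4, 155.3]
ee_rot: [0.706, -0.035, 0.037, -0.706]
contact_force: [-0.5, 3.2, 5.1]
gripper_width: 12.7
clock 4.0833 pos [ 520.6 -207.4  155.3] zdir 84.17 tilt [ 0.002 -0.    -1.   ] joints [-0.09  0.34 -0.26  0.   -0.96 -1.58] f [-0.5  3.2  5.1] w 12.7
tool shift (now) [-0.6  0.3 -0.1] rot y -0.0005
```

View pics/e.png

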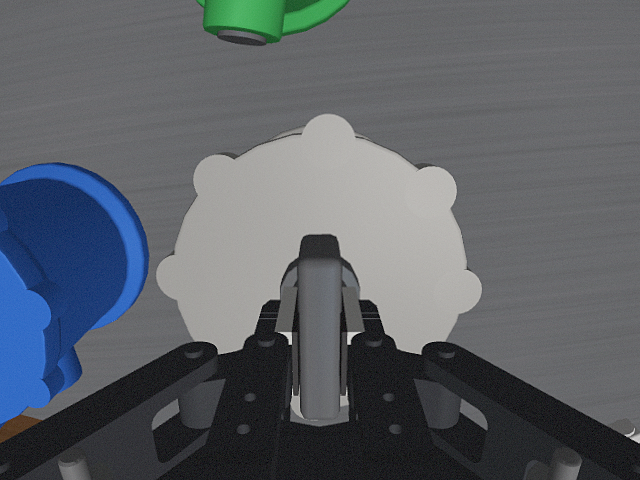

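The bar is gripped (opening 12.7 mm). First swing is anticlockwise, which is negative about tool y because that axis points down.

```bash
python3 -m creep '[{"delta_pos":[0,0,0],"rot":[0,-0.05,0],"jaw":5},{"delta_pos":[0,0,0],"rot":[0,-0.05,0],"jaw":5},{"delta_pos":[0,0,0],"rot":[0,-0.05,0],"jaw":5},{"delta_pos":[0,0,0],"rot":[0,-0.05,0],"jaw":5},{"delta_pos":[0,0,0],"rot":[0,-0.05,0],"jaw":5},{"delta_pos":[0,0,0],"rot":[0,-0.015,0],"jaw":5},{"delta_pos":[0,0,0],"rot":[0,0,0],"jaw":5},{"delta_pos":[0,0,0],"rot":[0,0,0],"jaw":5},{"delta_pos":[0,0,0],"rot":[0,0,0],"jaw":5},{"delta_pos":[0,0,0],"rot":[0,0,0],"jaw":5}]'
python3 - <<'E'
from h import *
plan([520,-207.5,155],84.2); print(arm.read_state()['wrist_torque'])
save('wrist','f.png')
E
```

```text
clock: 4.97
position: [520.7, -207.6, 155.3]
ee_rot: [0.705, 0.058, -0.057, -0.705]
contact_force: [-0.7, 0.6, 4.9]
gripper_width: 12.8
clock 4.9667 pos [ 520.7 -207.6  155.3] zdir 99.32 tilt [ 0.002 -0.001 -1.   ] joints [-0.09  0.34 -0.26  0.   -0.96 -1.32] f [-0.7  0.6  4.9] w 12.8
tool shift (now) [-0.6  0.3  0.2] rot y 0.2639
[0.31567795 0.02717717 0.02234782]
```

View pics/f.png

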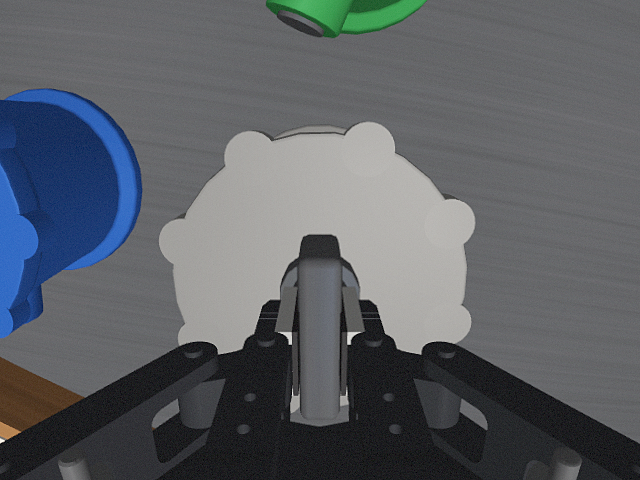

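The bar stays straight between the pads at columns 300–340 while the housing's lobes have turned in view, so the knob follows without slip. Continuing to the remaining swings.

```bash
python3 -m creep '[{"delta_pos":[0,0,0],"rot":[0,0.075,0],"jaw":5},{"delta_pos":[0,0,0],"rot":[0,0.075,0],"jaw":5},{"delta_pos":[0,0,0],"rot":[0,0.075,0],"jaw":5},{"delta_pos":[0,0,0],"rot":[0,0.075,0],"jaw":5},{"delta_pos":[0,0,0],"rot":[0,0.075,0],"jaw":5},{"delta_pos":[0,0,0],"rot":[0,0.075,0],"jaw":5},{"delta_pos":[0,0,0],"rot":[0,0.075,0],"jaw":5},{"delta_pos":[0,0,0],"rot":[0,0,0],"jaw":5},{"delta_pos":[0,0,0],"rot":[0,0,0],"jaw":5},{"delta_pos":[0,0,0],"rot":[0,0,0],"jaw":5}]' 
python3 -m creep '[{"delta_pos":[0,0,0],"rot":[0,-0.075,0],"jaw":5},{"delta_pos":[0,0,0],"rot":[0,-0.075,0],"jaw":5},{"delta_pos":[0,0,0],"rot":[0,-0.075,0],"jaw":5},{"delta_pos":[0,0,0],"rot":[0,-0.075,0],"jaw":5},{"delta_pos":[0,0,0],"rot":[0,-0.075,0],"jaw":5},{"delta_pos":[0,0,0],"rot":[0,-0.075,0],"jaw":5},{"delta_pos":[0,0,0],"rot":[0,-0.075,0],"jaw":5},{"delta_pos":[0,0,0],"rot":[0,0,0],"jaw":5},{"delta_pos":[0,0,0],"rot":[0,0,0],"jaw":5},{"delta_pos":[0,0,0],"rot":[0,0,0],"jaw":5}]'
python3 -m creep '[{"delta_pos":[0,0,0],"rot":[0,0.075,0],"jaw":5},{"delta_pos":[0,0,0],"rot":[0,0.075,0],"jaw":5},{"delta_pos":[0,0,0],"rot":[0,0.075,0],"jaw":5},{"delta_pos":[0,0,0],"rot":[0,0.075,0],"jaw":5},{"delta_pos":[0,0,0],"rot":[0,0.075,0],"jaw":5},{"delta_pos":[0,0,0],"rot":[0,0.075,0],"jaw":5},{"delta_pos":[0,0,0],"rot":[0,0.075,0],"jaw":5},{"delta_pos":[0,0,0],"rot":[0,0,0],"jaw":5},{"delta_pos":[0,0,0],"rot":[0,0,0],"jaw":5},{"delta_pos":[0,0,0],"rot":[0,0,0],"jaw":5}]'
python3 - <<'E'
from h import *
plan([520,-207.5,155],84.2)
save('wrist','g.png')
E
```

```text
clock: 5.85
position: [520.7, -207.3, 155.2]
ee_rot: [-0.695, 0.127, -0.128, 0.696]
contact_force: [0.7, 2.2, 6.2]
gripper_width: 12.7
clock: 6.68
position: [520.6, -207.6, 155.3]
ee_rot: [0.705, 0.058, -0.057, -0.704]
contact_force: [-0.7, 1.3, 5.8]
gripper_width: 12.7
clock: 7.52
position: [520.7, -207.3, 155.3]
ee_rot: [-0.695, 0.127, -0.128, 0.696]
contact_force: [0.2, 2.9, 6.2]
gripper_width: 13.2
clock 7.5167 pos [ 520.7 -207.3  155.3] zdir 69.21 tilt [ 0.002 -0.    -1.   ] joints [-0.09  0.34 -0.26 -0.   -0.96 -1.84] f [0.2 2.9 6.2] w 13.2
tool shift (now) [-0.6  0.3 -0.5] rot y -0.2616
```

View pics/g.png

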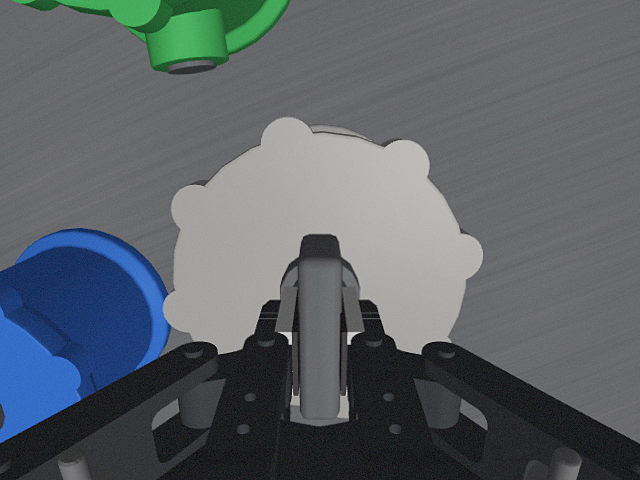

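The bar is still held straight at columns 300–340, with two swings done each way. Now the anticlockwise turn of 75° (1.31 rad) from here.

```bash
python3 -m creep '[{"delta_pos":[0,0,0],"rot":[0,-0.08,0],"jaw":5},{"delta_pos":[0,0,0],"rot":[0,-0.08,0],"jaw":5},{"delta_pos":[0,0,0],"rot":[0,-0.08,0],"jaw":5},{"delta_pos":[0,0,0],"rot":[0,-0.08,0],"jaw":5},{"delta_pos":[0,0,0],"rot":[0,-0.08,0],"jaw":5},{"delta_pos":[0,0,0],"rot":[0,-0.08,0],"jaw":5},{"delta_pos":[0,0,0],"rot":[0,-0.08,0],"jaw":5},{"delta_pos":[0,0,0],"rot":[0,-0.08,0],"jaw":5},{"delta_pos":[0,0,0],"rot":[0,-0.08,0],"jaw":5},{"delta_pos":[0,0,0],"rot":[0,-0.08,0],"jaw":5}]' 
python3 -m creep '[{"delta_pos":[0,0,0],"rot":[0,-0.08,0],"jaw":5},{"delta_pos":[0,0,0],"rot":[0,-0.08,0],"jaw":5},{"delta_pos":[0,0,0],"rot":[0,-0.08,0],"jaw":5},{"delta_pos":[0,0,0],"rot":[0,-0.08,0],"jaw":5},{"delta_pos":[0,0,0],"rot":[0,-0.08,0],"jaw":5},{"delta_pos":[0,0,0],"rot":[0,-0.08,0],"jaw":5},{"delta_pos":[0,0,0],"rot":[0,-0.03,0],"jaw":5},{"delta_pos":[0,0,0],"rot":[0,0,0],"jaw":5},{"delta_pos":[0,0,0],"rot":[0,0,0],"jaw":5},{"delta_pos":[0,0,0],"rot":[0,0,0],"jaw":5}]'
python3 - <<'E'
from h import *
plan([520,-207.5,155],144.2)
save('wrist','i.png')
E
```

```text
clock: 8.4
position: [520.7, -207.7, 155.3]
ee_rot: [0.69, 0.155, -0.154, -0.69]
contact_force: [0.6, -0.1, 5.3]
gripper_width: 12.8
clock: 9.23
position: [520.9, -208.0, 155.3]
ee_rot: [0.63, 0.323, -0.322, -0.628]
contact_force: [1.7, -0.3, 6.0]
gripper_width: 12.8
clock 9.2333 pos [ 520.9 -208.   155.3] zdir 144.28 tilt [ 0.002 -0.001 -1.   ] joints [-0.09  0.34 -0.26  0.   -0.96 -0.53] f [ 1.7 -0.3  6. ] w 12.8
tool shift (now) [-0.1  0.3  1. ] rot y 0.0015
```

View pics/i.png

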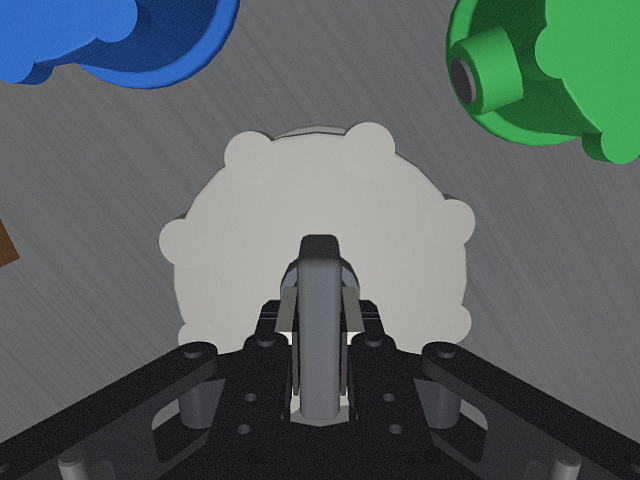

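The knob broke free: the bar is still in line with the jaws, now at 144.3° (60° past its start). I'll release and rise.

```bash
python3 -m creep '[{"delta_pos":[0,0,0],"rot":[0,0,0],"jaw":30},{"delta_pos":[0,0,0],"rot":[0,0,0],"jaw":50},{"delta_pos":[0,0,0],"rot":[0,0,0],"jaw":60},{"delta_pos":[0,0,0],"rot":[0,0,0],"jaw":60},{"delta_pos":[0,0,0],"rot":[0,0,0],"jaw":60},{"delta_pos":[0,0,0],"rot":[0,0,0],"jaw":60},{"delta_pos":[0,-10,0],"rot":[0,0,0],"jaw":60},{"delta_pos":[0,-20,0],"rot":[0,0,0],"jaw":60},{"delta_pos":[0,-25,0],"rot":[0,0,0],"jaw":60},{"delta_pos":[0,-25,0],"rot":[0,0,0],"jaw":60}]' 
python3 -m creep '[{"delta_pos":[0,-20,0],"rot":[0,0,0],"jaw":60},{"delta_pos":[0,-10,0],"rot":[0,0,0],"jaw":60},{"delta_pos":[0,0,0],"rot":[0,0,0],"jaw":60},{"delta_pos":[0,0,0],"rot":[0,0,0],"jaw":60},{"delta_pos":[0,0,0],"rot":[0,0,0],"jaw":60},{"delta_pos":[0,0,0],"rot":[0,0,0],"jaw":60},{"delta_pos":[0,0,0],"rot":[0,0,0],"jaw":60},{"delta_pos":[0,0,0],"rot":[0,0,0],"jaw":60},{"delta_pos":[0,0,0],"rot":[0,0,0],"jaw":60},{"delta_pos":[0,0,0],"rot":[0,0,0],"jaw":60}]'
python3 - <<'E'
from h import *
plan([520,-207.5,155],144.2)
cw=arm.calibration('wrist');im=arm.get_image('wrist').copy()
th=np.radians(54.2);d=np.array([np.cos(th),np.sin(th),0]);n=np.array([-d[1],d[0],0]);c=np.array([520.3,-207.5,182])
for a,b in((30,7),(30,-7),(-30,7),(-30,-7)):
    p=proj(cw,c+a*d+b*n);print(p.round());cv2.circle(im,tuple(int(v) for v in p.round()),3,(255,0,0),-1)
cv2.imwrite('pics/j.png',im[:,:,::-1])
E
```

```text
clock: 10.12
position: [519.7, -207.4, 235.7]
ee_rot: [-0.629, -0.322, 0.323, 0.629]
contact_force: [0.6, 0.5, 0.1]
gripper_width: 60.2
clock: 10.95
position: [520.0, -207.4, 264.0]
ee_rot: [-0.629, -0.323, 0.323, 0.629]
contact_force: [0.3, 0.1, -0.1]
gripper_width: 60.3
clock 10.95 pos [ 520.  -207.4  264. ] zdir 144.31 tilt [-0.001  0.    -1.   ] joints [-0.09  0.25 -0.1  -0.   -1.22 -0.53] f [ 0.3  0.1 -0.1] w 60.3
tool shift (now) [-1.00e-01  1.09e+02 -2.00e-01] rot y 0.0018
[331. 295.]
[307. 295.]
[331. 195.]
[306. 195.]
```

View pics/j.png

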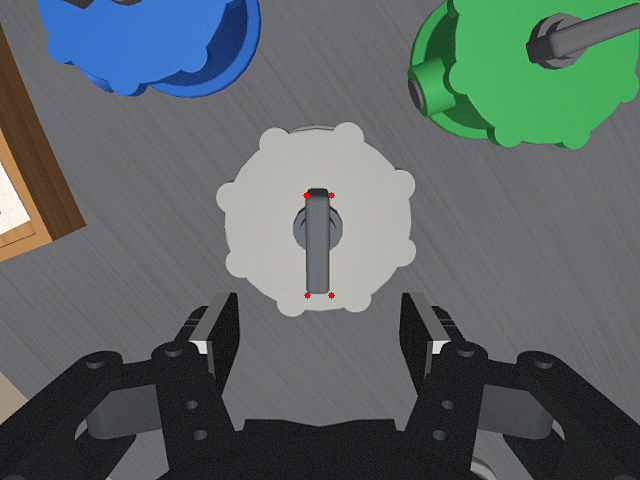

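The wrist view shows the bar at columns 306–330, rows 189–294, on the predicted 54.2° direction, with the gripper clear of it. Handing in.

```bash
python3 -c "
from bench import arm
print(arm.job_done())"
```

```text
the job is handed in; nothing more can be done
None
```

The seized knob on the taller grey housing broke free and now stands about 60° anticlockwise of where it started. I let go of it and handed the job in.

- **Choice of knob:** two camera views put this knob at 169 mm above the bench and the other grey one at 113 mm, so the taller housing was clear. I did not touch the shorter housing or the blue and green look-alikes.
- **Rocking:** I gripped the bar and swung it anticlockwise first, about 15° each side, two swings each way. It followed the jaws without slipping.
- **Final turn:** I then turned it anticlockwise to 60° past its starting angle and released it.
- **Last check:** from the wrist camera the bar lay within 1–2 pixels across its width, and up to about 6 along its length, of where I predicted. The gripper was clear above it, with near-zero force and the clock at about 11 s. At the control readings the contact force never passed about 7 N.

None of my checks failed or disagreed, apart from a few millimetres' height difference (169 against 166 and 113 against 116 from the text). I did not take a last picture of the shorter housing's knob.

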